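# Change over the stones on the spring lift

### The arm

A 6-joint arm with a two-finger parallel gripper is mounted at the origin on the work surface. World frame = base frame: x ahead of the robot, y to its left, z up, the work surface at z = 0. Lengths are in m, angles in rad, forces in N, time in s.
With the tool pointing down it reaches from about 0.35 to 0.925 m from the base axis. Payload 6.4 kg.
Tool frame: the origin (TCP) lies midway between the tips of the shut fingers; the grasp point (between the pads) lies 19 mm behind it; z points along the fingers, y is the line along which they close (so a half turn about z gives the same grasp; the last joint's range is limited). The gripper opens to 85 mm and grips with 20 to 120 N. Pads are 22 mm wide; open, the fingers measure 114 mm over their backs; the gripper's body (76 mm by 85 mm) begins 54 mm behind the grasp point. The pads swing forward as they close: fully open they stand 13 mm farther back than shut.
Start: joints at [-1.365, 0.245, 1.558, -0, 1.339, -0.174], TCP at [0.241, -0.604, 0.231] pointing down, gripper open.
Joint ranges: [-3.13, 3.13], [-1.02, 2.26], [0.13, 2.54], [-0.95, 4.09], [0.21, 2.88], [-2.74, 2.74]. Speed limits (rad/s): [2.57, 2.57, 3.14, 3.14, 3.14, 3.14].

### API

Orientations are given as a unit quaternion [w, x, y, z].
In Python, from workcell import sensors, camera, camera_params, job gives the robot as it stands.
- The arm moves only by the tool servo_tool, never from a script. Its argument "series" is a list that holds one entry, the list of rows, each a list of 7 numbers: the shift along the tool's x, y, z in mm, then the turn, a rotation vector about the tool's x, y, z in degrees, then the opening, from -1 (shut) to 1 (fully open). In form: [[[dx, dy, dz, wx, wy, wz, claw], ...]]. A call has 1 to 20 rows; each row is the pose to reach, as a shift and turn from the pose commanded when the call began, along the tool's axes at that moment; what a row does not reach only later rows make up. A row lasts 1/12 s, in which the tool goes at most 41.7 mm and 7.16 degrees, less where a joint would pass 70% of its speed; a pose out of reach is approached as far as the arm can. A call with a gripper value outside its range is refused whole. The fingers move at their own pace and stop on an object; "force" is the grip in N (left out, the last holds). Time passes only in rows, so rows that repeat a pose let the fingers close. It gives the time, the measured TCP pose, the force, the opening and the grip force at its end, in the units of the state.
- sensors.read_state(): the state, without advancing time (a new reading comes with each control period).
- camera(name): name is "side" or "top" or "wrist"; returns (picture, depth): 480x640x3 uint8, red, green, blue; 480x640 float32, m along the optical axis (not along the pixel's ray), 0 where there is no reading.
- camera_params(name): a dict with "fov_y" (degrees; the focal length in pixels is half the picture's height over the tangent of half this angle, whatever the lens; pixels are square), "cx", "cy" (the principal point, pixels), "rvec" (rotation vector, rad) and "tvec" (3), from world to camera coordinates, as OpenCV has them; the wrist camera has in their place "hand_eye" (4x4, takes a point from camera to tool coordinates, whose origin is the TCP and whose axes are the flange's). Camera axes: x right, y down, z forward; pixel columns grow to the right and rows downward; lengths in m; the calibration is good to about 2 mm. A picture is of the moment at which its call begins: read the wrist's pose just before it. camera_params takes no time and is no camera call.
- job.finish_job(): hands the job in; it is judged then, once.
The state is a dict: "time": time; "q": joint angles; "qvel": joint speeds; "joint_torque": joint torques, N m; "eef_pos": TCP position; "eef_rot": TCP orientation; "wrist_force": force on the tool from outside, world axes, zero at the start; "wrist_torque": the same for the moment, N m; "grip_width": opening from 0.0 (shut) to 1.0 (fully open); "gripper_force": force on a finger pad.
Only numpy, scipy, OpenCV 4.12 (cv2) and the standard library are available. Lean on these libraries where they do the work, as an engineer would, in place of code of your own. Each camera call takes 0.05 s, during which the arm holds its last target. There are 200 camera calls.

### The job

In the print studio, let the square litho stone on the sprung lift and the long stone on the slatted wooden rack change places; the bare black rubber mat is free for parking a stone meanwhile. Then the small stone from the bench goes flat on top of the long one on the lift, every stone drawing side up, centred and squared to what it lies on (the long one along the lift's long side). Set the stones down gently, never push the lift down onto its stop, and leave the amber bottle and the ink tin as they stand.

Things in the scene. Friction and masses are not known exactly. Their poses are not given: they have to be found in the camera images.
- stone_square: Square lithographic stone, buff limestone with an inked drawing on its upper face, 60 x 60 mm, 34 mm thick, about 0.32 kg. Origin at the centre of its underside, x and y along the sides, z up out of the drawn face. Lies on the lift at the start, roughly centred.
- stone_long: Long lithographic stone of the same limestone, 100 mm (its x) x 50 mm (its y), 36 mm thick, about 0.47 kg. Origin at the centre of its underside, z up out of the drawn face. Lies on the rack at the start, roughly centred.
- stone_small: Small lithographic stone of the same limestone, 64 mm (its x) x 44 mm (its y), 28 mm thick, about 0.2 kg. Origin at the centre of its underside, z up out of the drawn face. Lies on the bare bench at the start. (All stone weights vary by up to 15 percent.)
- lift: Spring lift: fixed dark steel base, 140 mm (its x) x 110 mm (its y), origin at the centre of its underside on the bench. Over it, like a cap, sits the grey and aluminium platform, 136 x 106 mm, whose flat top is 100 mm above the bench when empty. It is bolted down; place and yaw differ from start to start.
- plate_top (a point): Centre of the flat top face of the lift's platform; moves with it. x and y as the lift's, z up.
- plate (a joint): How far the lift's platform has sunk, in m: 0 empty (up against its upper stop), growing downwards, 0.045 at its lower stop. Above 0.042 counts as pushed onto the stop. Spring about 400 N/m, damped: the long stone sinks it about 12 mm, the small one about 5 mm more; it rises again when unloaded.
- rack: Fixed wooden drying rack, 130 mm (its x) x 96 mm (its y), five cross slats 18 mm wide (running along its y, 27.5 mm apart) whose flat tops are 30 mm above the bench. Origin at the centre of its underside on the bench.
- mat: Fixed flat black rubber mat, 140 mm (its x) x 110 mm (its y), 4 mm thick, empty: the free parking spot. Origin at the centre of its underside on the bench.
- bottle: Bystander: amber glass bottle with a black cap and a blank pale label, 66 mm across, 170 mm tall, standing loose on the bench. Origin at the centre of its underside. May not be moved by more than 20 mm or tipped.
- tin: Bystander: bare metal ink tin, 76 mm across, 70 mm tall, standing loose on the bench. Origin at the centre of its underside. May not be moved by more than 20 mm or tipped.
There are look-alikes about, which are no part of the job. What is shaped like the stone_square but turquoise is not meant.

How it is judged:
By the outcome, as a careful person would: the job done as asked, in the order asked, and still so for the second after the job is handed in, with the robot touching nothing.
It also fails if it takes over 128 s, if anything falls off the work surface, if the arm or the gripper's body presses on something with over 40 N, if the wrist force passes 120 N, or if a joint passes its speed limit or range.

## Working session

There is one attempt and no reset: what is moved stays moved. The work goes in short steps, Python scripts to look and compute and a tool call to move; the robot and the scene stay as the last step left them, time stands still between calls to the robot, and variables do not carry over. Pictures are saved under pics/ and viewed, at most 14 in all, crops included, and the job is handed in when it is done.

Besides the shell and the picture viewer there is one more tool, called after "Call:" as name(argument=value, ...) on one line, values as JSON. servo_tool: Moves the arm, as the interface text tells. Its arguments: {"type":"object","properties":{"series":{"type":"array","items":{"type":"array","items":{"type":"array","items":{"type":"number"}}}},"force":{"type":"number"}},"required":["series"]}

```bash
ls; mkdir -p pics
cat > h.py <<'E'
import numpy as np, cv2
from scipy.spatial.transform import Rotation as R
from workcell import sensors, camera, camera_params, job
def cam(name):
    s=sensors.read_state(); im,d=camera(name); p=camera_params(name)
    f=240/np.tan(np.radians(p['fov_y'])/2)
    if 'hand_eye' in p:
        T=np.eye(4);q=s['eef_rot'];T[:3,:3]=R.from_quat([q[1],q[2],q[3],q[0]]).as_matrix();T[:3,3]=s['eef_pos'];T=T@np.array(p['hand_eye'])
        Rc,o=T[:3,:3],T[:3,3]
    else:
        Rw=cv2.Rodrigues(np.array(p['rvec'],float))[0];Rc=Rw.T;o=-Rc@np.array(p['tvec'],float).ravel()
    return im,d,dict(f=f,cx=p['cx'],cy=p['cy'],R=Rc,o=o)
def ray(c,uv,z):
    uv=np.atleast_2d(uv).astype(float)
    v=np.c_[(uv[:,0]-c['cx'])/c['f'],(uv[:,1]-c['cy'])/c['f'],np.ones(len(uv))]@c['R'].T
    return c['o']+v*((z-c['o'][2])/v[:,2])[:,None]
def cloud(c,d):
    u,v=np.meshgrid(np.arange(640),np.arange(480))
    P=np.stack([(u-c['cx'])/c['f']*d,(v-c['cy'])/c['f']*d,d],-1)@c['R'].T+c['o']
    P[d<=0]=np.nan
    return P
def save(n,im): cv2.imwrite('pics/'+n,im[...,::-1])
E
python3 - <<'E'
from h import *
s=sensors.read_state();print(s)
for n in('top','side','wrist'):
    im,d,c=cam(n);save(n+'0.png',im);np.savez(n+'0.npz',im=im,d=d,**c);print(n,c,camera_params(n),(d>0).mean())
E
```

```text
pics
{'time': 0.0, 'q': array([-1.36508545e+00,  2.45804080e-01,  1.55906297e+00,  1.23983051e-05,
        1.33869765e+00, -1.74082956e-01]), 'qvel': array([ 1.21602259e-03,  7.25244861e-04, -1.55600672e-03, -6.32882842e-04,
        9.34635180e-05,  1.24007898e-04]), 'joint_torque': array([-5.18034426e-05, -4.29507709e+01, -3.26131010e+01, -1.69011678e-04,
        5.28155637e-03,  4.31173470e-07]), 'eef_pos': array([ 0.24087275, -0.60310025,  0.2301604 ]), 'eef_rot': array([-9.85995828e-04,  9.82023491e-01,  1.88756169e-01, -9.56152841e-06]), 'wrist_force': array([-0.92270798, -0.70025821, -0.29378182]), 'wrist_torque': array([-0.03237241,  0.0280039 ,  0.03615643]), 'gripper_force': 0.0, 'grip_width': 1.0011900511151093}
top {'f': np.float64(570.7451903259113), 'cx': 308.0202697816477, 'cy': 239.6583474396511, 'R': array([[ 0.02188552, -0.99523257,  0.09504292],
       [-0.9994933 , -0.01958291,  0.02509272],
       [-0.02311188, -0.09554393, -0.99515687]]), 'o': array([ 0.45796875, -0.00932905,  1.13124465])} {'fov_y': 45.613788171653134, 'cx': 308.0202697816477, 'cy': 239.65834743
[... 685 characters left out ...]
 325.5624000666808, 'cy': 238.3544893548993, 'R': array([[ 0.37122089, -0.89654286, -0.24167324],
       [-0.92854072, -0.35917709, -0.09382939],
       [-0.00268142,  0.25923487, -0.96581059]]), 'o': array([ 0.30224067, -0.57842507,  0.37290631])} {'fov_y': 68.70574012696123, 'cx': 325.5624000666808, 'cy': 238.3544893548993, 'hand_eye': array([[ 5.23343414e-04, -9.65730184e-01, -2.59547564e-01,
         6.62088627e-02],
       [ 9.99999413e-01,  7.51691144e-04, -7.80541788e-04,
        -4.82630090e-04],
       [ 9.48892370e-04, -2.59547004e-01,  9.65730010e-01,
        -1.42601925e-01],
       [ 0.00000000e+00,  0.00000000e+00,  0.00000000e+00,
         1.00000000e+00]])} 0.9952018229166667
```

View pics/top0.png

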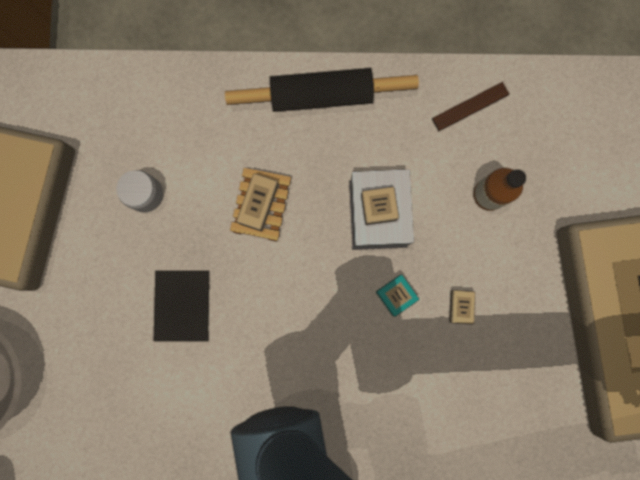

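View pics/side0.png

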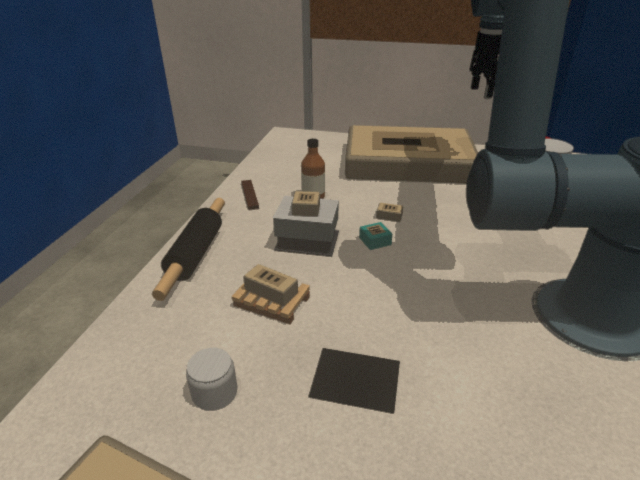

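Top picture: lift at (382,207) with the square stone (380,204); rack (262,204) with the long stone (258,201); mat (182,305); small stone (462,306); tin (139,190); bottle (500,186). The candidates for the square stone are the buff block on the lift (380,204) and the turquoise block (398,294), which is the decoy. I take the buff one.

```bash
cat >> h.py <<'E'
def rect(P,win,zlo,zhi,mask=None):
    """min-area rect of cloud points in pixel window & z band -> centre, (long,short), yaw of long side, median z"""
    u0,v0,u1,v1=win
    Q=P[v0:v1,u0:u1]; m=(Q[...,2]>zlo)&(Q[...,2]<zhi)
    if mask is not None: m&=mask[v0:v1,u0:u1]
    m=cv2.morphologyEx(m.astype(np.uint8),cv2.MORPH_OPEN,np.ones((3,3)))
    n,l,st,_=cv2.connectedComponentsWithStats(m); k=1+np.argmax(st[1:,4]); m=l==k
    return fit(Q[m])
def fit(q):
    (x,y),(w,h),a=cv2.minAreaRect((q[:,:2]*1000).astype(np.float32))
    if w<h: w,h,a=h,w,a+90
    return dict(c=np.round([x,y],1),s=np.round([w,h],1),yaw=round((a+90)%180-90,1),z=round(np.median(q[:,2])*1000,1),n=len(q))
E
python3 - <<'E'
from h import *
L=np.load('top0.npz');c={k:L[k] for k in('f','cx','cy','R','o')};d=L['d'];im=L['im'];P=cloud(c,d)
hsv=cv2.cvtColor(im,cv2.COLOR_RGB2HSV)
for nm,w,a,b in [('square',(340,160,420,255),.105,.16),('plate',(335,155,425,260),.07,.16),('long',(220,155,305,250),.048,.09),('rack',(220,155,305,250),.018,.09),('small',(435,275,490,340),.015,.05),('turq',(370,265,430,325),.015,.06),('tin',(105,160,175,220),.055,.09),('bottle',(465,155,540,220),.15,.19)]:
    print(nm,rect(P,w,a,b))
m=(hsv[...,2]<45)&(np.abs(P[...,2])<.03)
print('mat',rect(P,(140,255,225,355),-.02,.03,m))
print('bench z',[np.nanmedian(P[v-8:v+8,u-8:u+8,2]) for u,v in((182,305),(320,140),(450,240),(90,380))])
for n,(u,v,s,k) in {'c':(380,230,130,4)}.items():
    save('crop1.png',cv2.resize(im[140:330,220:490],None,fx=2.9,fy=2.9))
E
```

```text
square {'c': array([ 619.9, -111.6]), 's': array([60.7, 60.5]), 'yaw': -80.9, 'z': np.float64(126.0), 'n': 1175}
plate {'c': array([ 621.2, -119.2]), 's': array([136.5, 106.5]), 'yaw': 3.6, 'z': np.float64(92.6), 'n': 4318}
long {'c': array([631.5, 115.7]), 's': array([100.1,  50.9]), 'yaw': -17.3, 'z': np.float64(66.2), 'n': 1428}
rack {'c': array([633.2, 113.1]), 's': array([128.6,  96.4]), 'yaw': -10.5, 'z': np.float64(49.5), 'n': 2859}
small {'c': array([ 440.7, -281. ]), 's': array([63.9, 44.7]), 'yaw': -2.7, 'z': np.float64(28.3), 'n': 805}
turq {'c': array([ 460. , -156.3]), 's': array([60.6, 60.4]), 'yaw': -53.6, 'z': np.float64(34.3), 'n': 1010}
tin {'c': array([651.8, 347.9]), 's': array([73.6, 70.4]), 'yaw': 6.1, 'z': np.float64(69.3), 'n': 1186}
bottle {'c': array([ 662.7, -337.8]), 's': array([29.7, 29.3]), 'yaw': 37.4, 'z': np.float64(169.9), 'n': 295}
mat {'c': array([430.6, 266.8]), 's': array([131.3, 101.8]), 'yaw': 0.5, 'z': np.float64(3.6), 'n': 2104}
bench z [np.float64(0.003789243445363577), np.float64(0.00043295355915595746), np.float64(0.00024067447548581367), np.float64(-0.0008788973336089079)]
```

View pics/crop1.png

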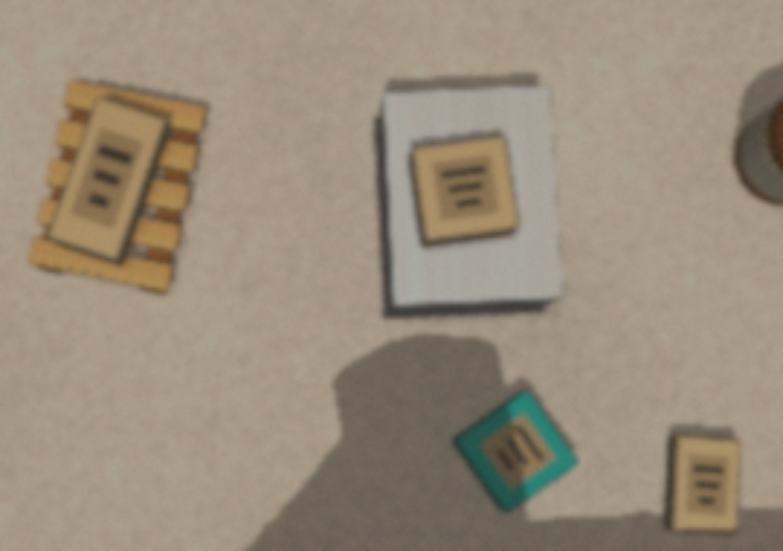

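```bash
cat >> h.py <<'E'
def plan(*targets):
    """tool-frame shift (mm) and turn (deg) from the present pose to each x,y,z (mm), yaw of tool x (deg)"""
    s=sensors.read_state();q=s['eef_rot'];Rt=R.from_quat([q[1],q[2],q[3],q[0]]);X=Rt.as_matrix()[:,0]
    print('t %.1f'%s['time'],'pos',np.round(s['eef_pos']*1000,1),'yaw %.1f'%np.degrees(np.arctan2(X[1],X[0])),'F',np.round(s['wrist_force'],1),'w %.3f'%s['grip_width'],'grip %.0f'%s['gripper_force'])
    for x,y,z,a in targets:
        d=Rt.inv().apply(np.array([x,y,z])-s['eef_pos']*1000)
        r=(Rt.inv()*R.from_euler('z',a,degrees=True)*R.from_euler('x',180,degrees=True)).as_rotvec(degrees=True)
        print(np.round(d,1),np.round(r,1))
E
python3 -c "
from h import *
plan((620,-111.6,220,9.1),(620,-111.6,90,9.1))"
```

```text
t 0.1 pos [ 240.9 -603.3  230.4] yaw 21.8 F [-0.4 -0.1  0.6] w 1.001 grip 0
[ 534.4 -316.1   11. ] [-0.1 -0.  12.7]
[ 534.3 -315.9  141. ] [-0.1 -0.  12.7]
```

Call:
servo_tool(series=[[[15,-9,0,0,0,0,1],[40,-24,0,0,0,1,1],[72,-43,0,0,0,2,1],[107,-63,0,0,0,3,1],[142,-84,0,0,0,4,1],[177,-105,0,0,0,5,1],[212,-125,0,0,0,6,1],[247,-146,0,0,0,7,1],[282,-167,0,0,0,8,1],[317,-188,0,0,0,9,1],[352,-208,0,0,0,10,1],[387,-229,0,0,0,11,1],[422,-250,2,0,0,12,1],[457,-270,5,0,0,12.7,1],[490,-290,8,0,0,12.7,1],[515,-305,11,0,0,12.7,1],[529,-313,11,0,0,12.7,1],[534.3,-316,11,0,0,12.7,1],[534.3,-316,11,0,0,12.7,1],[534.3,-316,11,0,0,12.7,1]]], force=60)

```text
time: 1.82
eef_pos: [0.6196, -0.1122, 0.2202]
eef_rot: [0.0, 0.997, 0.079, -0.0]
wrist_force: [-0.7, -0.3, -0.7]
grip_width: 1.0
gripper_force: 0.0
```

Run:
```python
from h import *
im,d,c=cam('wrist');save('w1.png',im);P=cloud(c,d)
print(rect(P,(0,0,640,480),.11,.15),rect(P,(0,0,640,480),.075,.15))
plan((620,-111.6,90,9.1))
```

```text
{'c': array([ 619. , -108.8]), 's': array([60.1, 59.6]), 'yaw': -80.9, 'z': np.float64(126.0), 'n': 7051} {'c': array([ 619.7, -116.6]), 's': array([136.2, 106.3]), 'yaw': 3.7, 'z': np.float64(92.0), 'n': 22098}
t 1.9 pos [ 619.5 -112.7  220.3] yaw 9.0 F [-0.2 -0.1  0. ] w 1.000 grip 0
[  0.8  -1.  130.3] [ 0.   0.  -0.1]
```

View pics/w1.png

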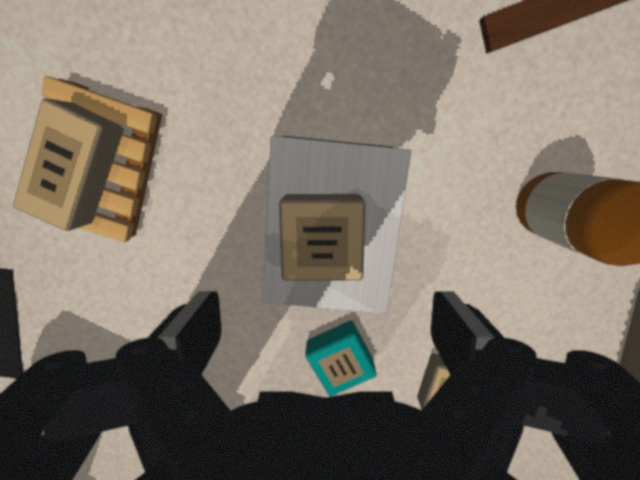

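The picture shows the buff stone with its drawing up on the grey plate at (322,238), between the fingers. The turquoise decoy is at (340,358). The choice stands, so I descend.

Call:
servo_tool(series=[[[0,-2.5,20,0,0,0,1],[0,-2.5,45,0,0,0,1],[0,-2.5,70,0,0,0,1],[0,-2.5,90,0,0,0,1],[0,-2.5,105,0,0,0,1],[0,-2.5,115,0,0,0,1],[0,-2.5,123,0,0,0,1],[0,-2.5,128,0,0,0,1],[0,-2.5,130,0,0,0,1],[0,-2.5,130,0,0,0,1]]])

```text
time: 2.7
eef_pos: [0.6198, -0.11, 0.0906]
eef_rot: [0.0, 0.997, 0.079, 0.0]
wrist_force: [-0.2, 0.2, 0.8]
grip_width: 0.996
gripper_force: 0.0
```

Call:
servo_tool(series=[[[0,0,0,0,0,0,0.5],[0,0,0,0,0,0,0.3],[0,0,0,0,0,0,0.3],[0,0,0,0,0,0,0.2],[0,0,0,0,0,0,0.2],[0,0,0,0,0,0,-0.2],[0,0,0,0,0,0,-0.2],[0,0,0,0,0,0,-0.2]]], force=50)

```text
time: 3.37
eef_pos: [0.6202, -0.1097, 0.0906]
eef_rot: [0.0, 0.997, 0.079, 0.001]
wrist_force: [1.7, -0.1, 1.1]
grip_width: 0.689
gripper_force: 61.8
```

Call:
servo_tool(series=[[[0,0,-2,0,0,0,-0.2],[0,0,-5,0,0,0,-0.2],[0,0,-9,0,0,0,-0.2],[0,0,-14,0,0,0,-0.2],[0,0,-22,0,0,0,-0.2],[0,0,-33,0,0,0,-0.2],[0,0,-46,0,0,0,-0.2],[0,0,-60,0,0,0,-0.2],[0,0,-74,0,0,0,-0.2],[0,0,-86,0,0,0,-0.2],[0,0,-94,0,0,0,-0.2],[0,0,-98,0,0,0,-0.2],[0,0,-100,0,0,0,-0.2],[0,0,-100,0,0,0,-0.2]]])

```text
time: 4.53
eef_pos: [0.6196, -0.1097, 0.1904]
eef_rot: [0.0, 0.997, 0.079, -0.0]
wrist_force: [0.2, 1.2, -3.5]
grip_width: 0.688
gripper_force: 61.4
```

Run:
```python
from h import *
im,d,c=cam('wrist');P=cloud(c,d)
print('wrist sq',rect(P,(150,100,500,400),.215,.24),'plate',rect(P,(150,0,500,480),.09,.11))
im,d,c=cam('top');P=cloud(c,d);save('t1.png',im)
print('top plate',rect(P,(335,145,425,260),.09,.11))
plan((431,267,190,0),(431,267,60,0))
```

```text
wrist sq {'c': array([ 622. , -108.5]), 's': array([86.7, 53.2]), 'yaw': -80.7, 'z': np.float64(224.8), 'n': 26152} plate {'c': array([ 651.1, -114.5]), 's': array([106.4,  73.2]), 'yaw': -86.4, 'z': np.float64(100.0), 'n': 15430}
top plate {'c': array([ 617.1, -167.4]), 's': array([20.2,  9.3]), 'yaw': -7.9, 'z': np.float64(100.1), 'n': 58}
t 4.6 pos [ 619.2 -109.5  189.4] yaw 9.1 F [ 0.3  0.5 -4. ] w 0.691 grip 61
[-1.266e+02 -4.014e+02 -1.000e-01] [-0.   0.1  9.1]
[-126.4 -401.3  129.9] [-0.   0.1  9.1]
```

Call:
servo_tool(series=[[[-2,-6,0,0,0,0,-0.2],[-6,-20,0,0,0,0.5,-0.2],[-13,-40,0,0,0,1,-0.2],[-22,-68,0,0,0,1.5,-0.2],[-31,-98,0,0,0,2,-0.2],[-41,-128,0,0,0,3,-0.2],[-50,-158,0,0,0,4,-0.2],[-59,-188,0,0,0,5,-0.2],[-69,-218,0,0,0,6,-0.2],[-78,-248,0,0,0,7,-0.2],[-88,-278,0,0,0,8,-0.2],[-97,-308,0,0,0,9,-0.2],[-106,-336,0,0,0,9.1,-0.2],[-114,-360,10,0,0,9.1,-0.2],[-120,-380,25,0,0,9.1,-0.2],[-124,-394,45,0,0,9.1,-0.2],[-126,-400,65,0,0,9.1,-0.2],[-126.5,-401.3,85,0,0,9.1,-0.2],[-126.5,-401.3,105,0,0,9.1,-0.2],[-126.5,-401.3,120,0,0,9.1,-0.2]]])

```text
time: 6.3
eef_pos: [0.4298, 0.2668, 0.0682]
eef_rot: [0.0, 1.0, 0.0, -0.001]
wrist_force: [-0.9, -0.3, -4.2]
grip_width: 0.693
gripper_force: 61.4
```

Run:
```python
from h import *
plan((431,267,2.5,0))
```

```text
t 6.3 pos [429.8 266.8  68.2] yaw 0.0 F [-0.9 -0.3 -4.2] w 0.693 grip 61
[ 1.4 -0.3 65.7] [0.  0.2 0. ]
```

Call:
servo_tool(series=[[[0,0,10,0,0,0,-0.2],[0,0,22,0,0,0,-0.2],[0,0,34,0,0,0,-0.2],[0,0,44,0,0,0,-0.2],[0,0,52,0,0,0,-0.2],[0,0,58,0,0,0,-0.2],[0,0,61,0,0,0,-0.2],[0,0,63,0,0,0,-0.2],[0,0,64,0,0,0,-0.2],[0,0,65,0,0,0,-0.2],[0,0,65.5,0,0,0,-0.2],[0,0,66,0,0,0,-0.2],[0,0,66,0,0,0,-0.2]]])

```text
time: 7.38
eef_pos: [0.4317, 0.2668, 0.0045]
eef_rot: [-0.0, 1.0, -0.0, 0.0]
wrist_force: [-0.1, -0.6, -3.7]
grip_width: 0.696
gripper_force: 61.4
```

Still hanging; I lower it in half-millimetre rows.

Call:
servo_tool(series=[[[0,0,0.5,0,0,0,-0.2],[0,0,1,0,0,0,-0.2],[0,0,1.5,0,0,0,-0.2],[0,0,2,0,0,0,-0.2],[0,0,2,0,0,0,-0.2],[0,0,2,0,0,0,-0.2]]])

```text
time: 7.88
eef_pos: [0.4317, 0.2668, 0.0041]
eef_rot: [0.0, 1.0, -0.0, -0.001]
wrist_force: [-8.6, -3.9, 15.5]
grip_width: 0.692
gripper_force: 63.7
```

Call:
servo_tool(series=[[[0,0,1.2,0,0,0,-0.2],[0,0,1.2,0,0,0,0.6],[0,0,1.2,0,0,0,0.8],[0,0,1.2,0,0,0,1],[0,0,1.2,0,0,0,1],[0,0,0,0,0,0,1],[0,0,-10,0,0,0,1],[0,0,-25,0,0,0,1],[0,0,-50,0,0,0,1],[0,0,-80,0,0,0,1],[0,0,-110,0,0,0,1],[0,0,-140,0,0,0,1],[0,0,-165,0,0,0,1],[0,0,-180,0,0,0,1],[0,0,-180,0,0,0,1]]])

```text
time: 9.13
eef_pos: [0.434, 0.2676, 0.1873]
eef_rot: [-0.001, 1.0, -0.0, 0.004]
wrist_force: [0.4, 0.2, 0.8]
grip_width: 0.998
gripper_force: 0.0
```

Run:
```python
from h import *
im,d,c=cam('wrist');save('w2.png',im);P=cloud(c,d)
print('sq wrist',rect(P,(0,0,640,480),.025,.05,cv2.dilate(((P[...,0]-.431)**2+(P[...,1]-.267)**2<.07**2).astype(np.uint8),np.ones((3,3)))>0))
im,d,c=cam('top');save('t2.png',im);P=cloud(c,d)
for nm,w,a,b in [('square',(140,255,225,355),.025,.05),('plate',(335,145,425,260),.08,.12),('long',(220,155,305,250),.048,.09),('rack',(220,155,305,250),.018,.09)]: print(nm,rect(P,w,a,b))
plan((632,116,190,-17.3),(632,116,31,-17.3))
```

```text
sq wrist {'c': array([431.1, 267.9]), 's': array([60. , 59.1]), 'yaw': 89.9, 'z': np.float64(38.5), 'n': 4770}
square {'c': array([431.9, 263.3]), 's': array([58.9, 57.3]), 'yaw': -88.7, 'z': np.float64(37.7), 'n': 442}
plate {'c': array([ 621.2, -119.1]), 's': array([136.7, 106.6]), 'yaw': 3.8, 'z': np.float64(100.1), 'n': 4368}
long {'c': array([631.5, 115.5]), 's': array([100.3,  50.6]), 'yaw': -17.8, 'z': np.float64(66.1), 'n': 1431}
rack {'c': array([633.2, 113.2]), 's': array([128.3,  96.6]), 'yaw': -10.5, 'z': np.float64(49.1), 'n': 2861}
t 9.2 pos [431.6 266.7 182.6] yaw -0.0 F [-0.1  0.2 -0.5] w 0.999 grip 0
[200.5 150.6  -7.2] [-0.  -0.1 17.3]
[200.4 150.7 151.8] [-0.  -0.1 17.3]
```

Call:
servo_tool(series=[[[8,6,0,0,0,1,1],[24,18,0,0,0,3,1],[44,33,0,0,0,5,1],[66,49,0,0,0,7,1],[88,66,0,0,0,9,1],[110,82,0,0,0,11,1],[132,98,0,0,0,13,1],[154,115,0,0,0,15,1],[174,130,0,0,0,17,1],[189,140,0,0,0,17.5,1],[197,147,0,0,0,17.5,1],[199.5,149.5,0,0,0,17.5,1],[199.5,149.5,0,0,0,17.5,1],[199.5,149.5,0,0,0,17.5,1]]])

```text
time: 10.4
eef_pos: [0.6301, 0.1174, 0.1814]
eef_rot: [0.0, 0.988, -0.152, -0.001]
wrist_force: [0.0, -0.2, 0.0]
grip_width: 0.996
gripper_force: 0.0
```

Run:
```python
from h import *
im,d,c=cam('wrist');save('w3.png',im);P=cloud(c,d)
near=((P[...,0]-.631)**2+(P[...,1]-.117)**2<.1**2)
print('long',rect(P,(0,0,640,480),.055,.09,near),'rack',rect(P,(0,0,640,480),.02,.09,near))
plan((631,117.4,31,-17.5))
```

```text
long {'c': array([630.8, 118.5]), 's': array([99.1, 50.1]), 'yaw': -17.6, 'z': np.float64(66.5), 'n': 8250} rack {'c': array([631.9, 116. ]), 's': array([128.1,  96.2]), 'yaw': -10.3, 'z': np.float64(65.4), 'n': 14789}
t 10.4 pos [630.  117.7 181.7] yaw -17.5 F [-0.2  0.4 -0.2] w 1.001 grip 0
[ 1.200e+00 -1.000e-01  1.507e+02] [0.  0.1 0. ]
```

View pics/w3.png

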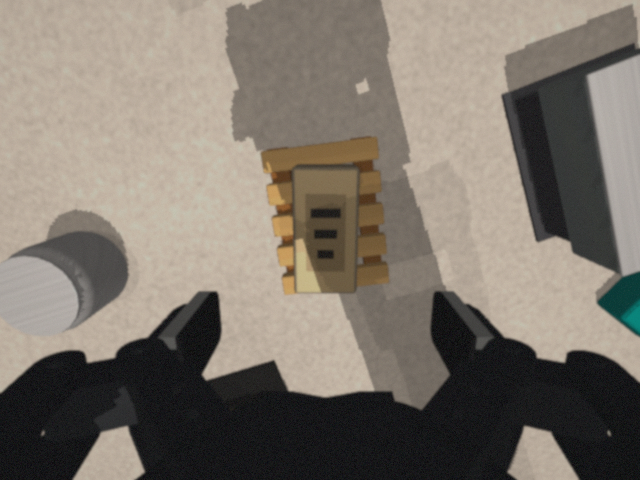

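The long stone lies on the slats at (326,228), squared between the fingers.

Call:
servo_tool(series=[[[0.5,0,20,0,0,0,1],[0.5,0,50,0,0,0,1],[0.5,0,80,0,0,0,1],[0.5,0,105,0,0,0,1],[0.5,0,123,0,0,0,1],[0.5,0,135,0,0,0,1],[0.5,0,143,0,0,0,1],[0.5,0,148,0,0,0,1],[0.5,0,150,0,0,0,1],[0.5,0,150,0,0,0,0.6],[0.5,0,150,0,0,0,0.3],[0.5,0,150,0,0,0,0.1],[0.5,0,150,0,0,0,-0.1],[0.5,0,150,0,0,0,-0.3],[0.5,0,150,0,0,0,-0.4],[0.5,0,150,0,0,0,-0.4],[0.5,0,150,0,0,0,-0.4],[0.5,0,150,0,0,0,-0.4]]], force=60)

```text
time: 11.95
eef_pos: [0.6325, 0.117, 0.0338]
eef_rot: [-0.0, 0.988, -0.152, 0.001]
wrist_force: [-0.1, 0.4, 6.5]
grip_width: 0.577
gripper_force: 65.5
```

Call:
servo_tool(series=[[[0,0,-2,0,0,0,-0.4],[0,0,-5,0,0,0,-0.4],[0,0,-10,0,0,0,-0.4],[0,0,-18,0,0,0,-0.4],[0,0,-30,0,0,0,-0.4],[0,0,-46,0,0,0,-0.4],[0,0,-65,0,0,0,-0.4],[0,0,-85,0,0,0,-0.4],[0,0,-105,0,0,0,-0.4],[0,0,-125,0,0,0,-0.4],[0,0,-142,0,0,0,-0.4],[0,0,-154,0,0,0,-0.4],[0,0,-160,0,0,0,-0.4],[0,0,-160,0,0,0,-0.4],[0,0,-160,0,0,0,-0.4]]])

```text
time: 13.2
eef_pos: [0.6311, 0.1169, 0.1919]
eef_rot: [0.0, 0.988, -0.152, -0.0]
wrist_force: [-0.1, -0.6, -5.1]
grip_width: 0.574
gripper_force: 64.5
```

Run:
```python
from h import *
im,d,c=cam('wrist');save('w4.png',im);P=cloud(c,d)
v=P[200:400,300:350,2];print(np.nanmedian(v), np.nanmedian(P[100:180,300:350,2]))
near=((P[...,0]-.631)**2+(P[...,1]-.117)**2<.11**2)
print('rack',rect(P,(0,0,640,480),.02,.04,near))
plan((620.5,-117.4,190,3.7),(620.5,-117.4,103,3.7))
```

```text
0.22487329468404285 0.0005077626707539196
rack {'c': array([685.9, 106.1]), 's': array([96., 18.]), 'yaw': 79.7, 'z': np.float64(30.0), 'n': 2437}
t 13.2 pos [630.6 116.9 191. ] yaw -17.5 F [ 1.  -0.3 -4.9] w 0.571 grip 64
[ 61.  226.4   1. ] [  0.    0.1 -21.2]
[ 61.2 226.4  88. ] [  0.    0.1 -21.2]
```

Call:
servo_tool(series=[[[1,4,0,0,0,-0.5,-0.4],[4,13,0,0,0,-1.5,-0.4],[8,28,0,0,0,-3,-0.4],[12,46,0,0,0,-5,-0.4],[17,65,0,0,0,-7,-0.4],[22,84,0,0,0,-9,-0.4],[27,103,0,0,0,-11,-0.4],[32,122,0,0,0,-13,-0.4],[37,141,0,0,0,-15,-0.4],[42,160,0,0,0,-17,-0.4],[47,178,0,0,0,-19,-0.4],[52,195,0,0,0,-20,-0.4],[56,210,0,0,0,-21,-0.4],[59,221,0,0,0,-21.2,-0.4],[60,226,10,0,0,-21.2,-0.4],[60.1,226.8,25,0,0,-21.2,-0.4],[60.1,226.8,42,0,0,-21.2,-0.4],[60.1,226.8,58,0,0,-21.2,-0.4],[60.1,226.8,65,0,0,-21.2,-0.4],[60.1,226.8,65,0,0,-21.2,-0.4]]])

```text
time: 14.92
eef_pos: [0.6184, -0.1163, 0.1238]
eef_rot: [-0.001, 0.999, 0.032, -0.003]
wrist_force: [-0.1, 1.4, -4.1]
grip_width: 0.572
gripper_force: 64.4
```

Run:
```python
from h import *
im,d,c=cam('wrist');P=cloud(c,d)
m=((P[...,0]-.62)**2+(P[...,1]+.117)**2<.11**2)&(P[...,2]>.09)&(P[...,2]<.11)
q=P[m]*1000;a=np.radians(3.7);e=np.array([np.cos(a),np.sin(a)]);n=np.array([-e[1],e[0]])
o=[620.5,-117.5];print('plate ext along x',np.percentile((q[:,:2]-o)@e,[.3,99.7]),'y',np.percentile((q[:,:2]-o)@n,[.3,99.7]))
m=((P[...,0]-.62)**2+(P[...,1]+.117)**2<.08**2)&(P[...,2]>.145)&(P[...,2]<.17)
for i in range(1):
  q=P[150:330,250:400].reshape(-1,3)*1000; q=q[(q[:,2]>150)&(q[:,2]<170)];print('stone z',np.median(q[:,2]),'x',np.percentile((q[:,:2]-o)@e,[.5,99.5]),'y',np.percentile((q[:,:2]-o)@n,[.5,99.5]))
plan((620,-117.4,103,3.7))
```

```text
plate ext along x [-62.93877332  67.31373097] y [-51.7384201  53.4941741]
stone z 156.28092982861693 x [ 1.93241217 46.18300349] y [-22.68180966  26.68477914]
t 15.0 pos [ 619.5 -116.7  125.7] yaw 3.7 F [ 0.3 -0.4 -3.4] w 0.575 grip 64
[ 0.6  0.7 22.7] [-0.1  0.2 -0. ]
```

Call:
servo_tool(series=[[[0.3,0.8,4,0,0,0,-0.4],[0.3,0.8,10,0,0,0,-0.4],[0.3,0.8,15,0,0,0,-0.4],[0.3,0.8,18,0,0,0,-0.4],[0.3,0.8,20,0,0,0,-0.4],[0.3,0.8,22,0,0,0,-0.4],[0.3,0.8,24,0,0,0,-0.4],[0.3,0.8,26,0,0,0,-0.4],[0.3,0.8,28,0,0,0,-0.4],[0.3,0.8,30,0,0,0,-0.4],[0.3,0.8,31,0,0,0,-0.4],[0.3,0.8,31,0,0,0,-0.4],[0.3,0.8,31,0,0,0,-0.4]]])

```text
time: 16.05
eef_pos: [0.6209, -0.1183, 0.0966]
eef_rot: [0.0, 0.999, 0.032, 0.0]
wrist_force: [-1.2, 0.5, -1.6]
grip_width: 0.573
gripper_force: 64.7
```

Run:
```python
from h import *
for i in range(4):
  im,d,c=cam('wrist');P=cloud(c,d); plan()
a=np.radians(3.7);e=np.array([np.cos(a),np.sin(a)]);n=np.array([-e[1],e[0]]);o=[620.5,-117.5]
near=((P[...,0]-.62)**2+(P[...,1]+.117)**2<.11**2)
for nm,a,b in(('plate',.08,.1),('stone',.115,.135)):
  q=P[near&(P[...,2]>a)&(P[...,2]<b)]*1000; print(nm,np.median(q[:,2]),'x',np.percentile((q[:,:2]-o)@e,[.3,99.7]),'y',np.percentile((q[:,:2]-o)@n,[.3,99.7]))
save('w5.png',im)
```

```text
t 16.1 pos [ 620.9 -118.3   96.6] yaw 3.7 F [-1.2  0.3 -1.8] w 0.576 grip 65
t 16.1 pos [ 620.9 -118.3   96.6] yaw 3.7 F [-2.2 -0.7 -0.8] w 0.580 grip 65
t 16.2 pos [ 620.9 -118.3   96.6] yaw 3.7 F [-1.7  0.9 -2. ] w 0.578 grip 65
t 16.2 pos [ 620.9 -118.3   96.5] yaw 3.7 F [-0.7  0.3 -1. ] w 0.574 grip 65
plate 92.804790409837 x [-45.50230079  67.12219129] y [-51.70318371  53.41342346]
stone 129.3174771416043 x [-21.85117752  48.47668858] y [-36.354696   36.3338717]
```

View pics/w5.png

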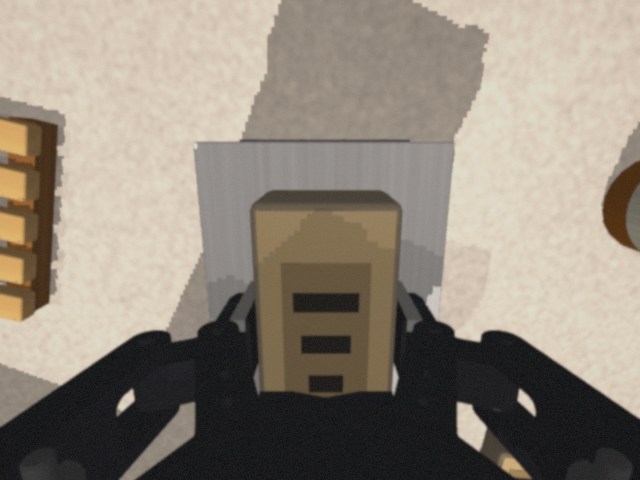

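The long stone rests squared on the plate: stone edges at columns 253–401, plate edges at 195–453. I follow the plate down a little and let go.

Call:
servo_tool(series=[[[0,0,1.5,0,0,0,-0.4],[0,0,3,0,0,0,-0.4],[0,0,4,0,0,0,-0.4],[0,0,4,0,0,0,-0.4],[0,0,4,0,0,0,-0.4],[0,0,4,0,0,0,0.3],[0,0,4,0,0,0,0.3],[0,0,4,0,0,0,0.6],[0,0,4,0,0,0,1],[0,0,4,0,0,0,1],[0,0,0,0,0,0,1],[0,0,-15,0,0,0,1],[0,0,-40,0,0,0,1],[0,0,-70,0,0,0,1],[0,0,-95,0,0,0,1],[0,0,-110,0,0,0,1],[0,0,-110,0,0,0,1],[0,0,-110,0,0,0,1]]])

```text
time: 17.75
eef_pos: [0.6211, -0.1184, 0.2071]
eef_rot: [0.0, 0.999, 0.032, 0.001]
wrist_force: [0.7, 0.5, -0.9]
grip_width: 0.999
gripper_force: 0.0
```

Run:
```python
from h import *
im,d,c=cam('wrist');P=cloud(c,d)
near=((P[...,0]-.62)**2+(P[...,1]+.117)**2<.12**2)
print('long',rect(P,(0,0,640,480),.11,.14,near),'plate',rect(P,(0,0,640,480),.07,.14,near),'plate z',np.nanmedian(P[...,2][near&(P[...,2]>.07)&(P[...,2]<.1)]))
im,d,c=cam('top');P=cloud(c,d)
print('sq',rect(P,(140,255,225,355),.025,.05));print('rack',rect(P,(220,155,305,250),.02,.04));print('long',rect(P,(335,145,425,260),.11,.14))
plan((431,266.9,190,0))
```

```text
long {'c': array([ 619.1, -117.6]), 's': array([99.8, 50.1]), 'yaw': 3.6, 'z': np.float64(125.7), 'n': 10591} plate {'c': array([ 619.4, -116.6]), 's': array([135.6, 106.5]), 'yaw': 3.6, 'z': np.float64(90.2), 'n': 23761} plate z 0.08926931774114752
sq {'c': array([431.9, 264.7]), 's': array([61.7, 57.4]), 'yaw': -88.9, 'z': np.float64(38.0), 'n': 993}
rack {'c': array([660.8, 107.9]), 's': array([96., 20.]), 'yaw': 79.6, 'z': np.float64(29.8), 'n': 473}Traceback (most recent call last):
  File "<stdin>", line 6, in <module>
  File "h.py", line 29, in rect
    n,l,st,_=cv2.connectedComponentsWithStats(m); k=1+np.argmax(st[1:,4]); m=l==k
                                                      ~~~~~~~~~^^^^^^^^^^
    return _wrapfunc(a, 'argmax', axis=axis, out=out, **kwds)
    return bound(*args, **kwds)
ValueError: attempt to get argmax of an empty sequence
```

Call:
servo_tool(series=[[[-6,-14,0,0,0,0,1],[-18,-43,0,0,0,0.5,1],[-32,-77,0,0,0,1,1],[-46,-112,0,0,0,1.5,1],[-60,-146,0,0,0,2,1],[-75,-180,0,0,0,2.5,1],[-89,-215,0,0,0,3,1],[-103,-249,0,0,0,3.5,1],[-118,-284,0,0,0,3.7,1],[-132,-318,0,0,0,3.7,1],[-145,-350,0,0,0,3.7,1],[-155,-375,0,0,0,3.7,1],[-162,-391,10,0,0,3.7,1],[-164.4,-396.6,15,0,0,3.7,1],[-164.4,-396.6,20,0,0,3.7,1],[-164.4,-396.6,20,0,0,3.7,1],[-164.4,-396.6,20,0,0,3.7,1]]])

```text
time: 19.27
eef_pos: [0.4313, 0.2662, 0.1855]
eef_rot: [0.0, 1.0, -0.001, -0.001]
wrist_force: [0.1, -0.4, -0.9]
grip_width: 1.002
gripper_force: 0.0
```

Run:
```python
from h import *
im,d,c=cam('wrist');P=cloud(c,d)
near=((P[...,0]-.431)**2+(P[...,1]-.267)**2<.07**2)
print('sq',rect(P,(0,0,640,480),.025,.05,near))
plan((431,266.9,4,0))
```

```text
sq {'c': array([430.3, 267.9]), 's': array([60.4, 60.1]), 'yaw': 0.2, 'z': np.float64(38.5), 'n': 4840}
t 19.3 pos [431.8 266.2 186.1] yaw -0.1 F [0.7 0.3 0. ] w 1.003 grip 0
[ -0.7  -0.8 182.1] [ 0.   0.  -0.1]
```

Call:
servo_tool(series=[[[-1,-0.8,20,0,0,0,1],[-1,-0.8,55,0,0,0,1],[-1,-0.8,92,0,0,0,1],[-1,-0.8,125,0,0,0,1],[-1,-0.8,150,0,0,0,1],[-1,-0.8,166,0,0,0,1],[-1,-0.8,175,0,0,0,1],[-1,-0.8,179,0,0,0,1],[-1,-0.8,180.5,0,0,0,1],[-1,-0.8,180.5,0,0,0,0.5],[-1,-0.8,180.5,0,0,0,0.3],[-1,-0.8,180.5,0,0,0,0],[-1,-0.8,180.5,0,0,0,-0.2],[-1,-0.8,180.5,0,0,0,-0.2],[-1,-0.8,180.5,0,0,0,-0.2],[-1,-0.8,180.5,0,0,0,-0.2]]], force=50)

```text
time: 20.65
eef_pos: [0.4318, 0.2682, 0.0074]
eef_rot: [-0.0, 1.0, -0.0, 0.001]
wrist_force: [0.2, -1.9, 6.3]
grip_width: 0.697
gripper_force: 56.6
```

Call:
servo_tool(series=[[[0,0,-2,0,0,0,-0.2],[0,0,-5,0,0,0,-0.2],[0,0,-10,0,0,0,-0.2],[0,0,-18,0,0,0,-0.2],[0,0,-30,0,0,0,-0.2],[0,0,-46,0,0,0,-0.2],[0,0,-65,0,0,0,-0.2],[0,0,-85,0,0,0,-0.2],[0,0,-100,0,0,0,-0.2],[0,0,-110,0,0,0,-0.2],[0,0,-115,0,0,0,-0.2],[0,0,-115,0,0,0,-0.2],[0,0,-115,0,0,0,-0.2]]])

```text
time: 21.73
eef_pos: [0.4299, 0.2677, 0.1204]
eef_rot: [0.0, 1.0, -0.0, -0.0]
wrist_force: [-0.5, 0.3, -3.3]
grip_width: 0.697
gripper_force: 55.5
```

Run:
```python
from h import *
plan((631.7,115,120,-10.4),(631.7,115,32,-10.4))
im,d,c=cam('wrist');P=cloud(c,d);print(np.nanmedian(P[250:380,300:350,2]))
im,d,c=cam('top');P=cloud(c,d);print('rack',rect(P,(220,155,305,250),.02,.04),fit(P[155:250,220:305][(P[155:250,220:305,2]>.02)&(P[155:250,220:305,2]<.04)]))
```

```text
t 21.7 pos [429.9 267.7 120.4] yaw -0.0 F [-0.5  0.3 -3.3] w 0.697 grip 55
[201.9 152.6   0.3] [ 0.   0.  10.4]
[201.9 152.6  88.3] [ 0.   0.  10.4]
0.1517048930106693
rack {'c': array([605.9, 118. ]), 's': array([96.7, 19. ]), 'yaw': 79.7, 'z': np.float64(29.5), 'n': 476} {'c': array([633.2, 113.1]), 's': array([128.5,  96.7]), 'yaw': -10.2, 'z': np.float64(29.7), 'n': 2414}
```

Call:
servo_tool(series=[[[4,3,0,0,0,0,-0.2],[12,9,0,0,0,0.5,-0.2],[26,20,0,0,0,1.5,-0.2],[43,32,0,0,0,2.5,-0.2],[61,46,0,0,0,3.5,-0.2],[79,60,0,0,0,4.5,-0.2],[97,73,0,0,0,5.5,-0.2],[115,87,0,0,0,6.5,-0.2],[133,101,0,0,0,7.5,-0.2],[151,114,0,0,0,8.5,-0.2],[168,127,0,0,0,9.5,-0.2],[183,139,0,0,0,10.4,-0.2],[194,147,0,0,0,10.4,-0.2],[200,151.5,10,0,0,10.4,-0.2],[201.4,152.6,25,0,0,10.4,-0.2],[201.4,152.6,42,0,0,10.4,-0.2],[201.4,152.6,55,0,0,10.4,-0.2],[201.4,152.6,65,0,0,10.4,-0.2],[201.4,152.6,70,0,0,10.4,-0.2],[201.4,152.6,70,0,0,10.4,-0.2]]])

```text
time: 23.5
eef_pos: [0.63, 0.1155, 0.0487]
eef_rot: [0.0, 0.996, -0.091, -0.002]
wrist_force: [-0.2, 0.6, -3.6]
grip_width: 0.696
gripper_force: 55.4
```

Run:
```python
from h import *
plan((631.9,115,33,-10.4))
im,d,c=cam('wrist');plan();P=cloud(c,d);save('w6.png',im)
a=np.radians(-10.4);e=np.array([np.cos(a),np.sin(a)]);n=np.array([-e[1],e[0]]);o=[631.8,115.9]
near=((P[...,0]-.6318)**2+(P[...,1]-.1159)**2<.09**2)
for nm,a,b in(('rack',.02,.037),('stone',.065,.095)):
  q=P[near&(P[...,2]>a)&(P[...,2]<b)]*1000; print(nm,np.median(q[:,2]),'x',np.percentile((q[:,:2]-o)@e,[.3,99.7]),'y',np.percentile((q[:,:2]-o)@n,[.3,99.7]))
```

```text
t 23.5 pos [630.  115.5  48.7] yaw -10.4 F [-0.2  0.6 -3.6] w 0.696 grip 55
[ 2.   0.2 15.7] [ 0.   0.2 -0. ]
t 23.6 pos [631.  115.5  50.1] yaw -10.4 F [-0.2 -0.  -2.4] w 0.695 grip 55
rack 29.925614246512243 x [-56.71879607  64.05192278] y [-47.48652518  47.39144597]
stone 79.7081385322935 x [-27.13488255  27.43938211] y [-41.8279189   42.12325035]
```

View pics/w6.png

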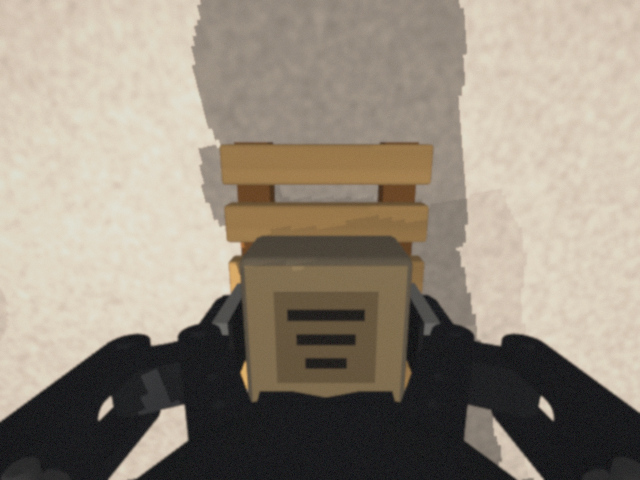

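The stone hangs squared over the rack: stone columns 243–410, rack 222–432. I lower it.

Call:
servo_tool(series=[[[0.8,0,3,0,0,0,-0.2],[0.8,0,7,0,0,0,-0.2],[0.8,0,10,0,0,0,-0.2],[0.8,0,12,0,0,0,-0.2],[0.8,0,13,0,0,0,-0.2],[0.8,0,13.5,0,0,0,-0.2],[0.8,0,14,0,0,0,-0.2],[0.8,0,14.5,0,0,0,-0.2],[0.8,0,15,0,0,0,-0.2],[0.8,0,15,0,0,0,-0.2]]])

```text
time: 24.38
eef_pos: [0.6324, 0.115, 0.0358]
eef_rot: [0.0, 0.996, -0.091, 0.0]
wrist_force: [-0.1, -0.0, -2.8]
grip_width: 0.694
gripper_force: 55.4
```

Call:
servo_tool(series=[[[0,0,0.5,0,0,0,-0.2],[0,0,1,0,0,0,-0.2],[0,0,1.5,0,0,0,-0.2],[0,0,1.5,0,0,0,-0.2],[0,0,1.5,0,0,0,-0.2]]])

```text
time: 24.8
eef_pos: [0.6324, 0.115, 0.0343]
eef_rot: [0.0, 0.996, -0.091, -0.0]
wrist_force: [0.5, 0.5, -3.9]
grip_width: 0.691
gripper_force: 55.4
```

Call:
servo_tool(series=[[[0,0,0.5,0,0,0,-0.2],[0,0,1,0,0,0,-0.2],[0,0,1,0,0,0,-0.2],[0,0,1,0,0,0,-0.2]]])

```text
time: 25.13
eef_pos: [0.6325, 0.115, 0.0335]
eef_rot: [-0.0, 0.996, -0.091, 0.0]
wrist_force: [-0.5, 0.0, -2.4]
grip_width: 0.696
gripper_force: 55.5
```

Call:
servo_tool(series=[[[0,0,0.5,0,0,0,-0.2],[0,0,0.8,0,0,0,-0.2],[0,0,0.8,0,0,0,-0.2],[0,0,0.8,0,0,0,-0.2]]])

```text
time: 25.47
eef_pos: [0.6326, 0.115, 0.0335]
eef_rot: [0.0, 0.996, -0.091, -0.0]
wrist_force: [-4.7, -0.1, 5.1]
grip_width: 0.696
gripper_force: 56.5
```

Contact with 5 N. I release and rise.

Call:
servo_tool(series=[[[0,0,0,0,0,0,-0.2],[0,0,0,0,0,0,0.5],[0,0,0,0,0,0,0.7],[0,0,0,0,0,0,1],[0,0,0,0,0,0,1],[0,0,-4,0,0,0,1],[0,0,-15,0,0,0,1],[0,0,-35,0,0,0,1],[0,0,-65,0,0,0,1],[0,0,-95,0,0,0,1],[0,0,-125,0,0,0,1],[0,0,-148,0,0,0,1],[0,0,-160,0,0,0,1],[0,0,-165,0,0,0,1],[0,0,-165,0,0,0,1],[0,0,-165,0,0,0,1]]])

```text
time: 26.8
eef_pos: [0.6317, 0.115, 0.1961]
eef_rot: [0.0, 0.996, -0.091, -0.001]
wrist_force: [-0.5, -0.3, -0.4]
grip_width: 1.004
gripper_force: 0.0
```

Run:
```python
from h import *
im,d,c=cam('wrist');P=cloud(c,d)
near=((P[...,0]-.6318)**2+(P[...,1]-.1159)**2<.1**2)
print('sq',rect(P,(0,0,640,480),.055,.08,near),'rack',rect(P,(0,0,640,480),.02,.08,near))
plan((440.5,-279.8,198,-2.7))
```

```text
sq {'c': array([632.1, 116.1]), 's': array([60., 59.]), 'yaw': 79.6, 'z': np.float64(64.5), 'n': 5306} rack {'c': array([632.2, 116. ]), 's': array([96. , 72.8]), 'yaw': 79.4, 'z': np.float64(63.8), 'n': 8266}
t 26.9 pos [631.3 115.  195.3] yaw -10.4 F [-0.  -0.5 -0.6] w 0.999 grip 0
[-116.1  422.8   -2. ] [ 0.   0.2 -7.7]
```

Call:
servo_tool(series=[[[-3,10,0,0,0,0,1],[-9,34,0,0,0,0,1],[-18,66,0,0,0,0,1],[-27,98,0,0,0,-1,1],[-36,130,0,0,0,-2,1],[-45,163,0,0,0,-3,1],[-54,196,0,0,0,-4,1],[-63,228,0,0,0,-5,1],[-72,260,0,0,0,-6,1],[-81,293,0,0,0,-7,1],[-90,326,0,0,0,-7.7,1],[-98,356,0,0,0,-7.7,1],[-106,384,0,0,0,-7.7,1],[-112,406,0,0,0,-7.7,1],[-115.5,418,0,0,0,-7.7,1],[-116.5,422,0,0,0,-7.7,1],[-116.5,422,0,0,0,-7.7,1],[-116.5,422,0,0,0,-7.7,1]]])

```text
time: 28.35
eef_pos: [0.4414, -0.2781, 0.197]
eef_rot: [-0.001, 1.0, -0.024, -0.0]
wrist_force: [0.5, -0.1, 0.6]
grip_width: 1.001
gripper_force: 0.0
```

Run:
```python
from h import *
im,d,c=cam('wrist');P=cloud(c,d)
near=((P[...,0]-.44)**2+(P[...,1]+.279)**2<.07**2)
print('small',rect(P,(0,0,640,480),.015,.05,near))
plan((440,-279.5,2,-2.7));plan()
im,d,c=cam('top');P=cloud(c,d);save('t3.png',im)
for nm,w,a,b in [('sq',(220,155,305,250),.05,.09),('long',(335,145,425,260),.11,.14),('plate',(335,145,425,260),.07,.14)]: print(nm,rect(P,w,a,b))
```

```text
small {'c': array([ 439.2, -278.9]), 's': array([64.7, 44. ]), 'yaw': -3.1, 'z': np.float64(28.5), 'n': 3331}
t 28.4 pos [ 441.7 -277.9  197.1] yaw -2.7 F [-0.5 -0.1  0.3] w 0.996 grip 0
[ -1.5   1.9 195.1] [-0.  0.  0.]
t 28.4 pos [ 441.7 -277.9  197.1] yaw -2.7 F [-0.5 -0.1  0.3] w 0.996 grip 0
sq {'c': array([632.9, 113.5]), 's': array([60.8, 60.4]), 'yaw': 79.2, 'z': np.float64(64.2), 'n': 1017}
long {'c': array([ 620. , -120.1]), 's': array([100.2,  50.5]), 'yaw': 3.8, 'z': np.float64(125.8), 'n': 1601}
plate {'c': array([ 621.1, -119.3]), 's': array([136.4, 106.5]), 'yaw': 3.6, 'z': np.float64(91.1), 'n': 4278}
```

View pics/t3.png

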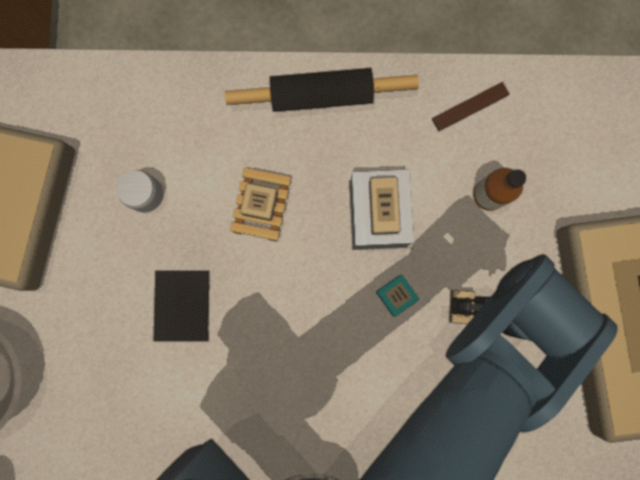

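The top view shows the long stone on the lift (384,205), the square stone on the rack (260,201), the mat empty, and the tin and bottle unmoved. Next I pick up the small stone.

Call:
servo_tool(series=[[[-2,1.9,20,0,0,0,1],[-2,1.9,55,0,0,0,1],[-2,1.9,92,0,0,0,1],[-2,1.9,128,0,0,0,1],[-2,1.9,158,0,0,0,1],[-2,1.9,177,0,0,0,1],[-2,1.9,188,0,0,0,1],[-2,1.9,192,0,0,0,1],[-2,1.9,193.5,0,0,0,1],[-2,1.9,193.5,0,0,0,0.5],[-2,1.9,193.5,0,0,0,0.2],[-2,1.9,193.5,0,0,0,0],[-2,1.9,193.5,0,0,0,-0.2],[-2,1.9,193.5,0,0,0,-0.4],[-2,1.9,193.5,0,0,0,-0.5],[-2,1.9,193.5,0,0,0,-0.5],[-2,1.9,193.5,0,0,0,-0.5],[-2,1.9,193.5,0,0,0,-0.5]]], force=40)

```text
time: 29.95
eef_pos: [0.4402, -0.2814, 0.0054]
eef_rot: [0.001, 1.0, -0.024, 0.001]
wrist_force: [-1.1, 2.3, 6.9]
grip_width: 0.506
gripper_force: 42.8
```

Call:
servo_tool(series=[[[0,0,-2,0,0,0,-0.5],[0,0,-5,0,0,0,-0.5],[0,0,-10,0,0,0,-0.5],[0,0,-18,0,0,0,-0.5],[0,0,-30,0,0,0,-0.5],[0,0,-48,0,0,0,-0.5],[0,0,-70,0,0,0,-0.5],[0,0,-95,0,0,0,-0.5],[0,0,-120,0,0,0,-0.5],[0,0,-145,0,0,0,-0.5],[0,0,-168,0,0,0,-0.5],[0,0,-185,0,0,0,-0.5],[0,0,-195,0,0,0,-0.5],[0,0,-200,0,0,0,-0.5],[0,0,-200,0,0,0,-0.5],[0,0,-200,0,0,0,-0.5]]])

```text
time: 31.28
eef_pos: [0.4389, -0.2803, 0.2032]
eef_rot: [-0.0, 1.0, -0.024, -0.0]
wrist_force: [0.2, -0.2, -3.3]
grip_width: 0.509
gripper_force: 41.7
```

Run:
```python
from h import *
im,d,c=cam('wrist');P=cloud(c,d);print(np.nanmedian(P[280:370,300:350,2]))
plan((620,-118.3,203,3.7))
```

```text
0.22668590321143525
t 31.3 pos [ 438.7 -280.1  202.6] yaw -2.7 F [ 0.1 -0.5 -3. ] w 0.503 grip 42
[ 173.4 -170.3   -0.4] [-0.1  0.1 -6.4]
```

Call:
servo_tool(series=[[[3,-3,0,0,0,0,-0.5],[10,-10,0,0,0,-0.5,-0.5],[21,-21,0,0,0,-1,-0.5],[35,-35,0,0,0,-1.5,-0.5],[50,-50,0,0,0,-2,-0.5],[65,-64,0,0,0,-2.5,-0.5],[80,-79,0,0,0,-3,-0.5],[95,-94,0,0,0,-3.5,-0.5],[110,-109,0,0,0,-4,-0.5],[125,-124,0,0,0,-5,-0.5],[140,-138,0,0,0,-6,-0.5],[153,-151,0,0,0,-6.4,-0.5],[163,-161,5,0,0,-6.4,-0.5],[169,-167,15,0,0,-6.4,-0.5],[172,-170,28,0,0,-6.4,-0.5],[172.4,-170.1,40,0,0,-6.4,-0.5],[172.4,-170.1,48,0,0,-6.4,-0.5],[172.4,-170.1,50,0,0,-6.4,-0.5],[172.4,-170.1,50,0,0,-6.4,-0.5],[172.4,-170.1,50,0,0,-6.4,-0.5]]])

```text
time: 33.0
eef_pos: [0.6195, -0.1197, 0.1541]
eef_rot: [0.0, 1.0, 0.031, 0.0]
wrist_force: [-0.3, 0.2, -1.8]
grip_width: 0.507
gripper_force: 41.6
```

Run:
```python
from h import *
plan((619,-118.4,130,3.7))
im,d,c=cam('wrist');plan();P=cloud(c,d);save('w7.png',im)
a=np.radians(3.7);e=np.array([np.cos(a),np.sin(a)]);n=np.array([-e[1],e[0]]);o=[619.1,-117.6]
near=((P[...,0]-.62)**2+(P[...,1]+.1176)**2<.075**2)
for nm,a,b in(('long',.117,.13),('small',.165,.185)):
  q=P[near&(P[...,2]>a)&(P[...,2]<b)]*1000; x=(q[:,:2]-o)@e; y=(q[:,:2]-o)@n
  print(nm,np.median(q[:,2]),'x',np.percentile(x,[.3,99.7]),'y',np.percentile(y[(x>22)],[.5,99.5]))
```

```text
t 33.0 pos [ 619.5 -119.7  154.1] yaw 3.6 F [-0.3  0.2 -1.8] w 0.507 grip 42
[-0.4 -1.3 24.1] [ 0.  -0.  -0.1]
t 33.0 pos [ 619.8 -119.7  154.7] yaw 3.6 F [ 0.9  0.4 -1.8] w 0.509 grip 42
long 125.55253348686884 x [25.39044453 49.84249253] y [-24.73896227  24.51873046]
small 177.1095092244679 x [-30.77726603  31.7437839 ] y [-22.73813392  20.01647374]
```

View pics/w7.png

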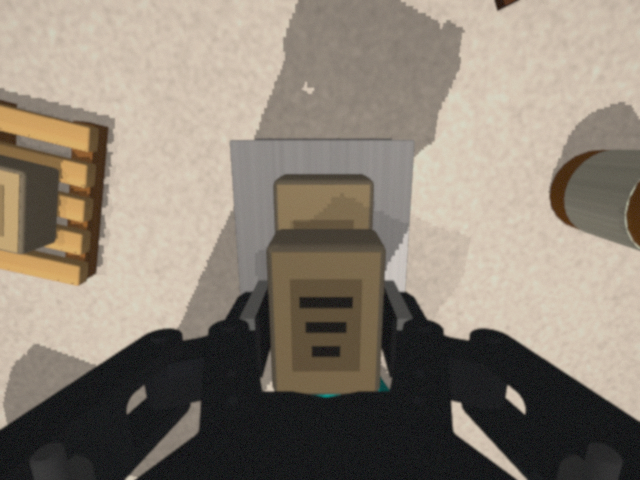

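The small stone hangs over the long one, about 1.2 mm off in y. I correct that while lowering.

Call:
servo_tool(series=[[[0,-1.2,3,0,0,0,-0.5],[0,-1.2,8,0,0,0,-0.5],[0,-1.2,13,0,0,0,-0.5],[0,-1.2,16,0,0,0,-0.5],[0,-1.2,18,0,0,0,-0.5],[0,-1.2,19.5,0,0,0,-0.5],[0,-1.2,21,0,0,0,-0.5],[0,-1.2,22.5,0,0,0,-0.5],[0,-1.2,24,0,0,0,-0.5],[0,-1.2,25.5,0,0,0,-0.5],[0,-1.2,27,0,0,0,-0.5],[0,-1.2,27,0,0,0,-0.5],[0,-1.2,27,0,0,0,-0.5]]])

```text
time: 34.13
eef_pos: [0.6197, -0.1179, 0.1272]
eef_rot: [0.0, 0.999, 0.032, 0.0]
wrist_force: [-0.8, 0.6, -1.1]
grip_width: 0.504
gripper_force: 41.8
```

Run:
```python
from h import *
im,d,c=cam('wrist');P=cloud(c,d)
near=((P[...,0]-.62)**2+(P[...,1]+.1176)**2<.1**2)
for a,b in((.075,.095),(.11,.13),(.14,.16)): print(np.nanmedian(P[...,2][near&(P[...,2]>a)&(P[...,2]<b)]))
fs=[]
for i in range(6): fs.append(sensors.read_state()['wrist_force']); camera('wrist')
print(np.mean(fs,0)); plan()
```

```text
0.08567228488246176
0.12186871583205469
0.15017987413540004
[-0.258662    0.52224804 -1.08530552]
t 34.5 pos [ 619.7 -117.9  127.1] yaw 3.7 F [-0.1  0.1 -1.1] w 0.504 grip 42
```

Call:
servo_tool(series=[[[0,0,1,0,0,0,-0.5],[0,0,2,0,0,0,-0.5],[0,0,2,0,0,0,-0.5],[0,0,2,0,0,0,-0.5],[0,0,2,0,0,0,0.2],[0,0,2,0,0,0,0.4],[0,0,2,0,0,0,0.7],[0,0,2,0,0,0,1],[0,0,2,0,0,0,1],[0,0,-2,0,0,0,1],[0,0,-15,0,0,0,1],[0,0,-40,0,0,0,1],[0,0,-70,0,0,0,1],[0,0,-95,0,0,0,1],[0,0,-110,0,0,0,1],[0,0,-110,0,0,0,1],[0,0,-110,0,0,0,1]]])

```text
time: 35.9
eef_pos: [0.6201, -0.118, 0.2387]
eef_rot: [0.001, 0.999, 0.032, 0.001]
wrist_force: [0.3, -0.1, -0.4]
grip_width: 1.0
gripper_force: 0.0
```

Run:
```python
from h import *
im,d,c=cam('wrist');P=cloud(c,d);save('w8.png',im)
near=((P[...,0]-.62)**2+(P[...,1]+.117)**2<.1**2)
for nm,a in(('small',.135),('long',.105),('plate',.07)): print(nm,rect(P,(0,0,640,480),a,.17,near))
print('plate z',np.nanmedian(P[...,2][near&(P[...,2]>.07)&(P[...,2]<.1)]))
im,d,c=cam('side');save('s8.png',im)
```

```text
small {'c': array([ 619.2, -117. ]), 's': array([63.8, 44.1]), 'yaw': 3.6, 'z': np.float64(147.9), 'n': 5592}
long {'c': array([ 619. , -117.6]), 's': array([99.8, 50. ]), 'yaw': 3.6, 'z': np.float64(147.4), 'n': 8064}
plate {'c': array([ 619.4, -116.5]), 's': array([135.5, 106.2]), 'yaw': 3.7, 'z': np.float64(84.3), 'n': 18597}
plate z 0.08348779434306652
```

View pics/s8.png

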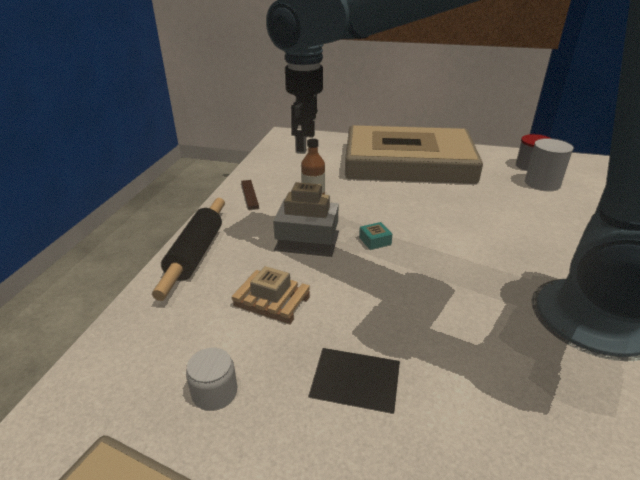

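The side view shows the small stone on the long one on the lift (308,205), the square stone on the rack (270,286), and the tin and bottle where they stood. Everything is within about 1 mm, so I hand in.

```bash
python3 -c "
from workcell import job
print(job.finish_job())"
```

```text
the job is handed in; nothing more can be done
None
```

Done and handed in at about 36 s of the 128 s allowed: the square stone is on the rack, the long stone is on the lift with the small stone on top, each centred to about 1 mm, squared and drawing side up, and the bottle and tin were left alone.

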